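# Cover the staining dish and show the notched plate to the label reader

## Task

Close the staining dish with its loose lid, set down (not dropped) so that it sits level with its plug in the mouth, and let go. Then lift from the rack the plate whose corner notch marks its frosted end and hold it label up before the label reader: label face squarely to the window, long edges level, the frosted label at the reader's focus, your fingers not covering it. Finish holding the plate still there, and leave the blank plate and everything else where they are.

Things in the scene. Friction and masses are not known exactly. Their poses are not given: they have to be found in the camera images.
- lid: Loose steel lid of the staining dish, knob up, 120 g. Origin: centre of its underside, z up. From there up: a plug 62 mm across, 6 mm high; a plate 86 mm across, 5 mm thick (top 11 mm above the origin); a neck 16 mm across; a black round knob 24 mm across, 16 to 42 mm above the origin. It starts resting on its plug on the worktop.
- lid_knob (a point): Centre line of the lid's knob, 30 mm above the lid's underside; grip the knob here, in any direction (24 mm wide).
- dish_rim (a point): Centre of the mouth, level with the rim's top, of the open round glass staining dish (80 mm across outside, 70 mm inside, foot 88 mm, 62 mm high, fixed). z up. When the lid is seated its plug is inside the mouth and its plate lies on the rim: the lid's underside is then 6 mm below this point.
- plate_mid (a point): Centre of the notched plate: white, 100 x 50 x 8 mm, 60 g, standing loose on a long edge in a rack slot (6 to 56 mm above the worktop). x: out of the LABEL face; y: along its length to the frosted end; z: to the edge uppermost in the rack. The +y +z corner has a 10 x 10 mm notch: seen squarely on the label face, that edge up, it is at the upper right.
- plate_label (a point): Centre of the frosted label (26 mm along y, 36 mm along z, plain bars) on the label face: 4 (x), 32 (y), -4 (z) mm from the plate's centre, same axes. The middle of the gripping pads must stay over 25 mm from this point: grip at the plate's middle or beyond it, away from the notch.
- blank_mid (a point): Centre of the blank plate in the rack's other slot: the same size as the notched plate, but without notch or label. Leave it where it is.
- slide_rack: Grey fixed rack, at any yaw. Origin: centre of its underside, z up. Base 104 (x) x 112 (y) x 6 mm. Two slots along its y at x = -34 and +34 mm, walls up to 19 mm above the worktop: the upper 37 mm of a plate stand free, 60 mm clear between the two plates. Lift a plate straight up; it is free once raised by 20 mm.
- read_point (a point): Focus of the label reader (grey head on a fixed 0.36 m post beyond the rack, looking towards the robot and 45 degrees down): 170 mm straight out from its window, about 0.22 m up. x: from here to the window (away from the robot and up); y: level, to the robot's left; z: up and towards the robot. A plate whose axes lie along these faces the window squarely.
- vial_a_mid (a point): A small brown vial with a flip cap, 22 x 22 x 45 mm; this point is at its centre. A bystander: leave it alone.
- vial_b_mid (a point): A small brown vial with a flip cap, 22 x 22 x 45 mm; this point is at its centre. A bystander: leave it alone.
- pen_mid (a point): A pen lying on the worktop, 135 mm long, 16 mm thick; this point is at its centre. A bystander: leave it alone.
- bottle_a_mid (a point): A reagent bottle, 35 x 58 x 78 mm; this point is at its centre. A bystander: leave it alone.
- bottle_b_mid (a point): A reagent bottle, 35 x 58 x 78 mm; this point is at its centre. A bystander: leave it alone.

How it is judged:
On the way, in this order (a step that is already met when the one before it is completed fails the run):
1. the lid sits seated and level on the dish, let go, before the plate is taken (horizontal distance between lid and dish_rim below 0.006 m and z of lid in the frame of dish_rim between -0.009 and -0.004 m and angle between lid's own z axis and vertical below 0.05 rad and contact force between the fingers and lid below 0.1 N), for 0.2 s.
2. the notched plate is lifted out of the rack in the fingers (height (world z) of plate_mid above 0.1 m and contact force between the fingers and plate above 1 N), for 0.2 s.
At the end, for the whole second after the job is handed in: Lid seated: centred within 6 mm, 4-9 mm below rim, tilt < 0.05 rad, let go. Plate in fingers, centre > 0.13 m up, still, label up and within 0.30 rad of reader axis, length level within 0.30 rad, label within 25 mm of focus, grasp point > 25 mm from label centre; blank moved < 20 mm (all of step 1 and distance between plate_label and read_point below 0.025 m and angle between the x axis of plate_mid and the x axis of read_point, either way round below 0.3 rad and angle between the y axis of plate_mid and the y axis of read_point, either way round below 0.3 rad and angle between plate_mid's own x axis and vertical below 1.15 rad and contact force between the fingers and plate above 1 N and height (world z) of plate_mid above 0.13 m and distance between the grasp point and plate_label above 0.025 m and linear speed of plate below 0.03 m/s and distance of blank_mid from where it was at the start of the episode below 0.02 m); the arm keeps its last pose, push and grip.
It fails at once if the lid is dropped onto the dish (let go above it and falling) (horizontal distance between lid and dish_rim below 0.06 m and contact force between the fingers and lid below 0.1 N and linear speed of lid above 0.45 m/s).
It fails at once if the blank plate is moved by more than 20 mm (distance of blank_mid from where it was at the start of the episode above 0.02 m).
It fails at once if a bystander is moved by more than 25 mm (distance of any of vial_a_mid, vial_b_mid, pen_mid, bottle_a_mid, bottle_b_mid from where it was at the start of the episode above 0.025 m).
It also fails if it takes over 45 s, if anything falls off the work surface, if the arm or the gripper's body presses on something with over 40 N, if the wrist force passes 120 N, or if a joint passes its speed limit or range.

## Robot

A 7-joint arm with a two-finger parallel gripper is mounted at the origin on a cart in front of the work surface, level with it; the furniture and walls round the work are solid. World frame = base frame: x ahead of the robot, y to its left, z up, the work surface at z = 0. Lengths are in m, angles in rad, forces in N, time in s.
With the tool pointing down it reaches from about 0.35 to 0.9 m from the base axis. Payload 8.1 kg.
Tool frame: the origin (TCP) lies where the fingers leave the gripper's body, on its centre line; the fingertips stand 66 mm ahead of it and the grasp point (between the pads) lies 47 mm ahead of it (arm.tip_reach is the distance from the TCP to the fingertips, in m); z points along the fingers, y is the direction in which the jaws open and shut (so a half turn about z gives the same grasp; the last joint's range is limited). The gripper opens to 92 mm and grips with 3 to 60 N. Pads are 19 mm wide; open, the fingers measure 130 mm over their backs; the gripper's body (75 mm by 190 mm) begins 47 mm behind the grasp point.
Start: joints at [-1.3, 0.434, 0.025, 1.573, -0.012, 1.134, -0.075], TCP at [0.228, 0.582, 0.292] pointing down, gripper open.
Joint ranges: [-2.62, 2.62], [-0.44, 2.09], [-1.27, 1.32], [0.08, 2.57], [-1.32, 4.46], [0.12, 2], [-2.74, 2.74]. Speed limits (rad/s): [2.22, 2.22, 3.01, 3.01, 3.14, 3.14, 3.14].

## Interface

Orientations are given as a rotation vector (axis times angle).
In Python, from cell import arm gives the robot as it stands.
- The arm moves only by the tool carry_out, never from a script. Its argument "plan" is a list of rows, each a list of 5 numbers: the shift along the world's x, y, z in cm, then the turn about the world's z in rad, then the finger opening in cm, from 0 to 9.18. In form: [[tx, ty, tz, spin, fingers], ...]. A call has 1 to 20 rows; each row is the pose to reach, as a shift and turn from the pose measured when the call began; what a row does not reach only later rows make up. A row lasts 1/10 s, in which the tool goes at most 50 mm and 8.59 degrees, less where a joint would pass 70% of its speed; a pose out of reach is approached as far as the arm can. A call with a gripper value outside its range is refused whole. The fingers move at their own pace and stop on an object; "squeeze" is the grip in N (left out, the last holds). Time passes only in rows, so rows that repeat a pose let the fingers close. It gives the time, the measured TCP pose, the force and the opening at its end, in the units of the state.
- arm.observe(): the state, without advancing time (a new reading comes with each control period).
- arm.get_image(name): name is "side" or "top" or "wrist"; returns (picture, depth): 480x640x3 uint8, red, green, blue; 480x640 float32, m along the optical axis (not along the pixel's ray), 0 where there is no reading.
- arm.get_calibration(name): a dict with "intrinsics" (3x3 intrinsics, pixels), "D" ([k1, k2, p1, p2, k3] as OpenCV has them; the pictures are not rectified), "rvec" (rotation vector, rad) and "tvec" (3), from world to camera coordinates, as OpenCV has them; the wrist camera has in their place "tool_from_camera" (4x4, takes a point from camera to tool coordinates, whose origin is the TCP and whose axes are the flange's). Camera axes: x right, y down, z forward; pixel columns grow to the right and rows downward; lengths in m; the calibration is good to about 2 mm. A picture is of the moment at which its call begins: read the wrist's pose just before it. get_calibration takes no time and is no camera call.
- arm.sign_off(): hands the job in, once; it reports no verdict.
The state is a dict: "clock": time; "joints": joint angles; "dq": joint speeds; "joint_efforts": joint torques, N m; "position": TCP position; "ee_rot": TCP orientation; "force": force on the tool from outside, world axes, zero at the start; "ft_torque": the same for the moment, N m; "width": opening from 0.0 (shut) to 1.0 (fully open).
Only numpy, scipy, OpenCV 4.12 (cv2) and the standard library are available. Lean on these libraries where they do the work, as an engineer would, in place of code of your own. Each camera call takes 0.05 s, during which the arm holds its last target. There are 200 camera calls.

## Working session

There is one attempt and no reset: what is moved stays moved. The work goes in short steps, Python scripts to look and compute and a tool call to move; the robot and the scene stay as the last step left them, time stands still between calls to the robot, and variables do not carry over. Pictures are saved under pics/ and viewed, about 8 in all and at most 12, crops included, and the job is handed in when it is done.

Besides the shell and the picture viewer there is one more tool, called after ">>>" as name([rows], argument=value, ...), one row to a line, values as JSON. carry_out: Moves the arm, as the interface text tells. Its arguments: {"type":"object","properties":{"plan":{"type":"array"},"squeeze":{"type":"number"}},"required":["plan"]}

```bash
mkdir -p pics; ls; cat > h.py <<'E'
import numpy as np, cv2
from cell import arm
from scipy.spatial.transform import Rotation as R
def shot(n):
    s=arm.observe(); im,d=arm.get_image(n); c=arm.get_calibration(n); c['s']=s
    np.savez(f'{n}.npz',im=im,d=d); return im,d,c
def cloud(d,c):
    K=np.array(c['intrinsics']);D=np.array(c['D'])
    v,u=np.mgrid[0:480,0:640]
    p=cv2.undistortPoints(np.stack([u,v],-1).reshape(-1,1,2).astype(np.float64),K,D).reshape(480,640,2)
    P=np.dstack([p*d[...,None],d]).reshape(-1,3).astype(float)
    if 'tool_from_camera' in c:
        T=np.array(c['tool_from_camera']);P=P@T[:3,:3].T+T[:3,3]
        s=c['s'];P=R.from_rotvec(s['ee_rot']).apply(P)+s['position']
    else:
        r=R.from_rotvec(np.ravel(c['rvec']));P=r.inv().apply(P-np.ravel(c['tvec']))
    P[d.ravel()==0]=np.nan
    return P.reshape(480,640,3)
E
python3 - <<'E'
from h import *
print(arm.observe()); print([a for a in dir(arm) if a[0]!='_'])
for n in('top','side'):
    im,d,c=shot(n);P=cloud(d,c);np.save(n+'_P.npy',P)
    cv2.imwrite(f'pics/{n}1.png',im[...,::-1])
    print(n,R.from_rotvec(np.ravel(c['rvec'])).inv().apply(-np.ravel(c['tvec'])))
E
```

```text
pics
{'clock': 0.0, 'joints': array([-1.29960011,  0.43524349,  0.02496816,  1.57410971, -0.01158208,
        1.13397328, -0.07508324]), 'dq': array([-0.00175855, -0.00014553,  0.00154687, -0.00063952, -0.00098915,
       -0.00093441, -0.00104162]), 'joint_efforts': array([-9.82445817e-04, -6.67833281e+01,  9.84540246e-01, -3.14470375e+01,
       -6.05237042e-02,  4.28565522e-02,  1.52457610e-04]), 'position': array([0.22811805, 0.58144445, 0.29142721]), 'ee_rot': array([-5.83783196e-01, -3.08673447e+00,  2.48675761e-03]), 'force': array([ 0.69667134,  0.00220407, -0.94256546]), 'ft_torque': array([0.0048026 , 0.0572959 , 0.00808848]), 'width': 0.9996529122578912}
['PlanningError', 'get_calibration', 'get_image', 'observe', 'sign_off', 'tip_reach']
top [0.33299951 0.12946184 1.15205913]
side [ 0.22910159 -0.72620459  0.66720128]
```

View pics/top1.png

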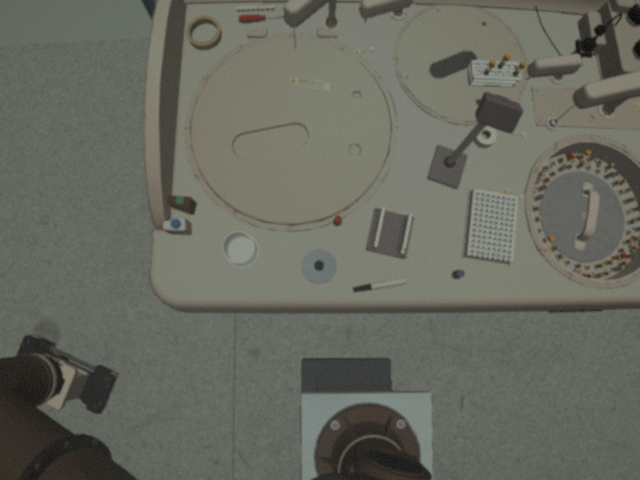

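View pics/side1.png

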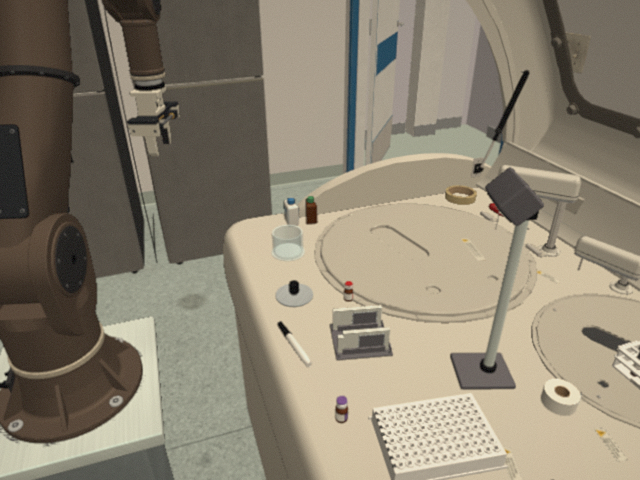

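```bash
python3 - <<'E'
from h import *
t=np.load('top_P.npy');s=np.load('side_P.npy')
a=np.load('top.npz')['im'];b=np.load('side.npz')['im']
A=cv2.resize(a[190:300,210:420],None,fx=3.6,fy=3.6,interpolation=cv2.INTER_CUBIC)
B=cv2.resize(b[290:370,320:400],None,fx=2.5,fy=2.5,interpolation=cv2.INTER_CUBIC)
A[-200:,-200:]=B
cv2.imwrite('pics/crop1.png',A[...,::-1])
for n,u,v in(('dish',240,249),('lidknob',319,266),('lidplate',309,272),('rack',391,232),('plL',378,230),('plR',406,230),('vial',338,220),('pen',378,285),('vialb',459,273),('postbase',440,170),('head',498,112),('bott',176,225),('bot',183,202)): print(n,t[v,u].round(3))
for n,u,v in(('head',512,195),('p1',358,322),('p2',372,342),('post',503,300)): print('side',n,s[v,u].round(3))
# lid plate fit: points z .008-.014
def reg(P,u0,u1,v0,v1,z0,z1):
    Q=P[v0:v1,u0:u1].reshape(-1,3);return Q[(Q[:,2]>z0)&(Q[:,2]<z1)]
for nm,q in(('lid',reg(t,298,340,246,288,.006,.018)),('knob',reg(t,298,340,246,288,.034,.06)),('dish',reg(t,215,265,225,275,.045,.08)),('plates',reg(t,360,425,200,265,.045,.07))):
    print(nm,len(q),np.min(q,0).round(3),np.max(q,0).round(3),np.median(q,0).round(3)) if len(q) else print(nm,0)
E
```

```text
dish [0.501 0.311 0.006]
lidknob [0.454 0.114 0.043]
lidplate [0.443 0.139 0.01 ]
rack [ 0.544 -0.069  0.004]
plL [ 0.54  -0.028  0.057]
plR [ 0.539 -0.096  0.058]
vial [0.567 0.068 0.043]
pen [ 0.41  -0.031  0.016]
vialb [ 0.436 -0.226  0.045]
postbase [ 0.708 -0.202  0.009]
head [ 0.697 -0.208  0.386]
bott [0.548 0.455 0.079]
bot [0.604 0.441 0.077]
side head [ 0.683 -0.242  0.38 ]
side p1 [ 0.553 -0.035  0.021]
side p2 [ 0.551 -0.105  0.028]
side post [ 0.724 -0.23   0.175]
lid 849 [0.415 0.074 0.006] [0.508 0.161 0.017] [0.455 0.114 0.011]
knob 76 [0.446 0.105 0.035] [0.467 0.126 0.046] [0.457 0.114 0.042]
dish 285 [0.458 0.269 0.045] [0.536 0.349 0.067] [0.498 0.311 0.061]
plates 304 [ 0.484 -0.11   0.045] [ 0.597 -0.017  0.061] [ 0.539 -0.044  0.056]
```

View pics/crop1.png

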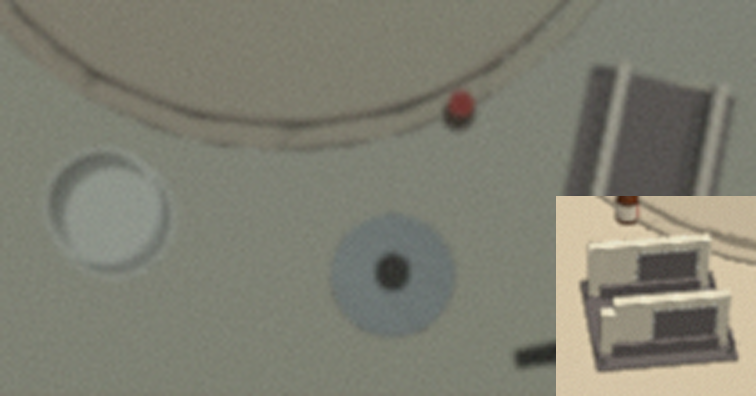

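>>> carry_out([
  [20,-38,2,0,9],
  [20,-38,2,0,9],
  [20,-38,2,0,9],
  [20,-38,2,0,9],
  [20,-38,2,0,9],
  [20,-38,2,0,9],
  [20,-38,2,0,9],
  [20,-38,2,0,9],
  [20,-38,2,0,9],
  [20,-38,2,0,9],
  [20,-38,2,0,9],
  [20,-38,2,0,9],
], squeeze=15)

```text
clock: 1.3
position: [0.4275, 0.2026, 0.3113]
ee_rot: [-0.581, -3.087, 0.002]
force: [0.3, -0.8, 0.6]
width: 0.98
```

```bash
cat > fit.py <<'E'
from h import *
from scipy.optimize import least_squares
def circ(q):
    f=lambda p:np.hypot(q[:,0]-p[0],q[:,1]-p[1])-p[2]
    r=least_squares(f,[*q[:,:2].mean(0),.04],loss='soft_l1',f_scale=.002);return r.x
E
python3 - <<'E'
from fit import *
im,d,c=shot('wrist');P=cloud(d,c);np.save('wrist_P.npy',P)
cv2.imwrite('pics/w1.png',im[...,::-1]);s=c['s'];print(s['clock'],s['position'],s['ee_rot'],np.array(c['tool_from_camera']).round(3))
Q=P.reshape(-1,3)
for nm,cx,cy,z0,z1 in(('lid',.456,.114,.007,.016),('knob',.456,.114,.037,.05),('dish',.498,.31,.055,.07)):
    q=Q[(np.hypot(Q[:,0]-cx,Q[:,1]-cy)<.06)&(Q[:,2]>z0)&(Q[:,2]<z1)]
    print(nm,len(q),q.min(0) if len(q) else '',q.max(0) if len(q) else '',q.mean(0) if len(q) else '')
    if nm=='dish' and len(q)>20: print(circ(q))
E
```

```text
1.3 [0.42749339 0.20256219 0.31127843] [-5.81104668e-01 -3.08656712e+00  2.27888881e-03] [[ 0.    -0.951 -0.31   0.084]
 [ 1.     0.     0.    -0.001]
 [-0.    -0.31   0.951 -0.093]
 [ 0.     0.     0.     1.   ]]
lid 4226 [0.41593326 0.07278505 0.00763866] [0.5011055  0.15834817 0.01416873] [0.45635408 0.1174199  0.01129877]
knob 436 [0.44688921 0.1044591  0.03704179] [0.47025869 0.12758445 0.04468078] [0.45777411 0.11670734 0.04176649]
dish 1756 [0.46001389 0.26949597 0.05504354] [0.53946585 0.34817106 0.06478356] [0.49961753 0.31009796 0.06111495]
[0.49896651 0.30831299 0.03695316]
```

View pics/w1.png

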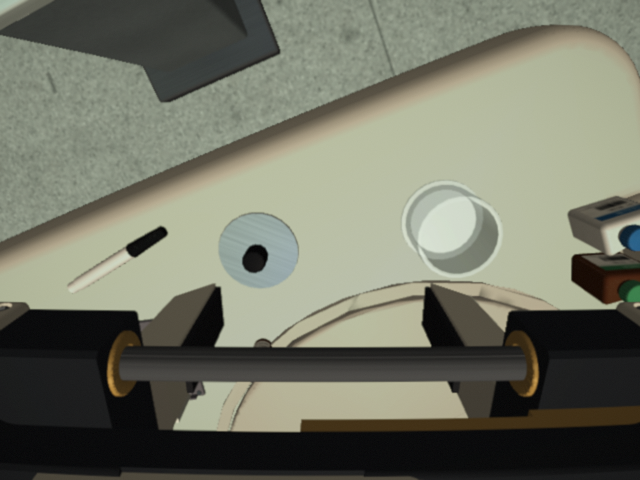

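>>> carry_out([
  [3.05,-8.65,-8,0,9],
  [3.05,-8.65,-12,0,9],
  [3.05,-8.65,-16,0,9],
  [3.05,-8.65,-19,0,9],
  [3.05,-8.65,-21.5,0,9],
  [3.05,-8.65,-22.9,0,9],
  [3.05,-8.65,-22.9,0,9],
  [3.05,-8.65,-22.9,0,9],
  [3.05,-8.65,-22.9,0,1.5],
  [3.05,-8.65,-22.9,0,1.5],
  [3.05,-8.65,-22.9,0,1.5],
  [3.05,-8.65,-22.9,0,1.5],
  [3.05,-8.65,-22.9,0,1.5],
  [3.05,-8.65,-22.9,0,1.5],
], squeeze=20)

```text
clock: 2.75
position: [0.458, 0.1163, 0.0824]
ee_rot: [-0.58, -3.087, 0.002]
force: [0.4, -0.1, -0.0]
width: 0.508
```

>>> carry_out([
  [0,0,0,0,1.5],
  [0,0,0,0,1.5],
  [0,0,0,0,1.5],
  [0,0,0,0,1.5],
  [0,0,0,0,1.5],
  [0,0,0,0,1.5],
  [0,0,2,0,1.5],
  [0,0,6,0,1.5],
  [0,0,9,0,1.5],
  [0,0,9,0,1.5],
], squeeze=20)

```text
clock: 3.75
position: [0.4598, 0.1168, 0.1756]
ee_rot: [0.58, 3.083, 0.003]
force: [1.1, 0.5, -1.2]
width: 0.251
```

```bash
python3 - <<'E'
from h import *
im,d,c=shot('wrist');P=cloud(d,c);s=c['s'];print(s)
# rest of lid: plane below gripper
Q=P.reshape(-1,3)
x,y,z=s['position'];q=Q[(np.hypot(Q[:,0]-x,Q[:,1]-y)<.055)&(Q[:,2]>z-.09)&(Q[:,2]<z-.05)]
print(len(q),q.min(0),q.max(0),np.median(q,0))
A=np.c_[q[:,:2]-[x,y],np.ones(len(q))];print(np.linalg.lstsq(A,q[:,2],rcond=None)[0])
cv2.imwrite('pics/w2.png',im[...,::-1])
E
```

```text
{'clock': 3.75, 'joints': array([-0.55894256,  0.33741949,  0.24895157,  2.08884227, -0.12296787,
        0.7239092 ,  0.9674923 ]), 'dq': array([ 0.00811076,  0.05752447, -0.02088447,  0.05021721, -0.02086227,
       -0.07800257,  0.01997033]), 'joint_efforts': array([ -0.25110316, -51.63680792,   3.16163756, -22.97514796,
         0.30351673,   1.51148703,  -0.30506275]), 'position': array([0.45975977, 0.11676586, 0.1756494 ]), 'ee_rot': array([0.57976633, 3.083179  , 0.0032425 ]), 'force': array([ 1.11721341,  0.53014942, -1.23449067]), 'ft_torque': array([-0.00410694,  0.0077239 , -0.00925774]), 'width': 0.2513840652564448}
13817 [0.41792701 0.07491901 0.09980474] [0.48866803 0.15872591 0.12564837] [0.44259131 0.12440141 0.10465105]
[ 0.14248697 -0.05133641  0.10914437]
```

View pics/w2.png

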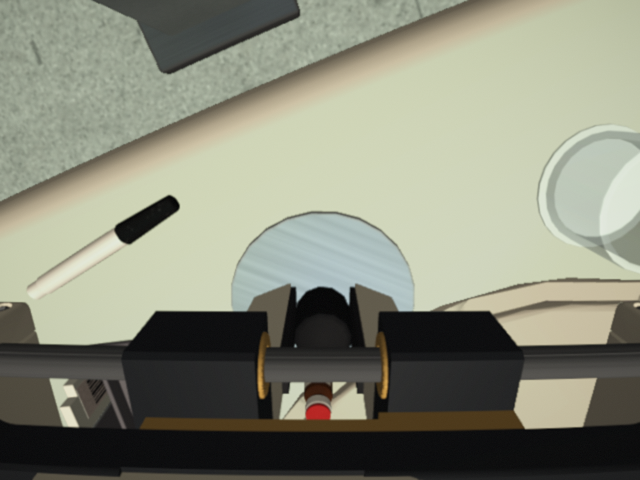

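```bash
python3 - <<'E'
from fit import *
d=np.load('wrist.npz')['d'];c=arm.get_calibration('wrist');c['s']=arm.observe();P=cloud(d,c)
q=P[213:300,232:415].reshape(-1,3);q=q[(q[:,2]>.09)&(q[:,2]<.115)]
for i in range(4):
    A=np.c_[q[:,:2]-[.459,.117],np.ones(len(q))];k=np.linalg.lstsq(A,q[:,2],rcond=None)[0];r=q[:,2]-A@k;print(len(q),k,r.std());q=q[abs(r)<.0025]
# rim: outermost points per row/angle
rad=np.hypot(*(q[:,:2]-[.459,.117]).T);an=np.arctan2(q[:,1]-.117,q[:,0]-.459)
b=np.round(an/.1);e=np.array([q[b==k][np.argmax(rad[b==k])] for k in np.unique(b) if (b==k).sum()>20]);print(len(e))
f=lambda p:np.hypot(e[:,0]-p[0],e[:,1]-p[1])-.043
print(least_squares(f,[.459,.117],loss='soft_l1',f_scale=.001).x)
E
```

```text
12030 [ 0.0398071  -0.0132311   0.10390785] 0.0019250226533599564
11542 [ 0.006958   -0.00055758  0.10286504] 0.0006326051239232933
11534 [ 0.00668069 -0.00042962  0.10286074] 0.000628952118699781
11534 [ 0.00668069 -0.00042962  0.10286074] 0.000628952118699781
33
[0.46014422 0.1157016 ]
```

>>> carry_out([
  [1,4,0,0,1.5],
  [2,8,0,0,1.5],
  [3,12,0,0,1.5],
  [3.5,16,0,0,1.5],
  [3.9,19.3,0,0,1.5],
  [3.9,19.3,0,0,1.5],
  [3.9,19.3,-1,0,1.5],
  [3.9,19.3,-2,0,1.5],
  [3.9,19.3,-2.3,0,1.5],
  [3.9,19.3,-2.3,0,1.5],
  [3.9,19.3,-2.3,0,1.5],
])

```text
clock: 4.9
position: [0.498, 0.309, 0.1508]
ee_rot: [0.581, 3.085, 0.001]
force: [-0.6, -0.5, -1.9]
width: 0.255
```

```bash
python3 - <<'E'
from fit import *
im,d,c=shot('wrist');P=cloud(d,c);s=c['s'];print(s['clock'],s['position'],s['force'],s['ee_rot'])
im,d,c=shot('top');T=cloud(d,c)
# lid from top: disc fit with plate height .08
Q=T.reshape(-1,3);q=Q[(np.hypot(Q[:,0]-.4995,Q[:,1]-.309)<.05)];print(np.histogram(q[:,2],np.arange(0,.2,.02)))
# dish rim from wrist (visible part)
Q=P.reshape(-1,3);q=Q[(np.hypot(Q[:,0]-.4995,Q[:,1]-.309)<.06)&(Q[:,2]<.09)];print(np.histogram(q[:,2],np.arange(0,.1,.01)))
cv2.imwrite('pics/w3.png',c and np.load('wrist.npz')['im'][...,::-1])
E
```

```text
4.9 [0.49801955 0.30897781 0.15082042] [-0.59093143 -0.54158712 -1.91854332] [5.81308741e-01 3.08496636e+00 1.10771520e-03]
(array([0, 0, 0, 0, 0, 0, 0, 0, 3]), array([0.  , 0.02, 0.04, 0.06, 0.08, 0.1 , 0.12, 0.14, 0.16, 0.18]))
(array([6576,  311,  361,  422,  464,  452,  102, 8437, 3913]), array([0.  , 0.01, 0.02, 0.03, 0.04, 0.05, 0.06, 0.07, 0.08, 0.09]))
```

View pics/w3.png

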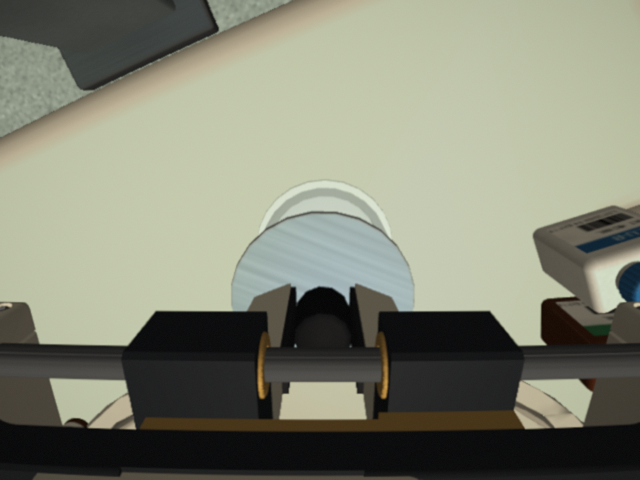

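>>> carry_out([
  [0.1,0.1,-0.4,0,1.5],
  [0.1,0.1,-0.7,0,1.5],
  [0.1,0.1,-0.95,0,1.5],
  [0.1,0.1,-1.1,0,1.5],
  [0.1,0.1,-1.2,0,1.5],
  [0.1,0.1,-1.3,0,1.5],
  [0.1,0.1,-1.35,0,1.5],
  [0.1,0.1,-1.35,0,1.5],
])

```text
clock: 5.8
position: [0.4992, 0.3105, 0.1384]
ee_rot: [0.581, 3.084, 0.003]
force: [-2.0, -1.6, 5.7]
width: 0.258
```

>>> carry_out([
  [0,0,0,0,3],
  [0,0,0,0,4],
  [0,0,0,0,5],
  [0,0,0,0,6],
  [0,0,0,0,6],
  [0,0,0,0,6],
  [0,0,3,0,6],
  [0,0,7,0,6],
  [0,0,12,0,6],
  [-1,-4,16,0,6],
  [-1,-8,16,0,6],
  [-1,-12,16,0,6],
  [-1,-12,16,0,6],
])

```text
clock: 7.1
position: [0.4897, 0.1842, 0.2993]
ee_rot: [0.592, 3.081, 0.001]
force: [0.1, 0.5, -0.0]
width: 0.657
```

```bash
python3 - <<'E'
from fit import *
im,d,c=shot('wrist');P=cloud(d,c);s=c['s'];print(s['clock'],s['position'],s['force'],s['ee_rot'])
Q=P.reshape(-1,3);n=np.hypot(Q[:,0]-.4995,Q[:,1]-.309)
q=Q[(n<.048)&(Q[:,2]>.058)&(Q[:,2]<.075)];A=np.c_[q[:,:2]-[.4995,.309],np.ones(len(q))];k=np.linalg.lstsq(A,q[:,2],rcond=None)[0]
print('plate',len(q),k,q.min(0),q.max(0))
q=Q[(n<.03)&(Q[:,2]>.09)&(Q[:,2]<.11)];print('knob',len(q),q.min(0),q.max(0),q.mean(0))
E
```

```text
7.1 [0.48968427 0.18418769 0.29932904] [ 0.10173978  0.52805567 -0.04028104] [5.92097329e-01 3.08082964e+00 8.33144122e-04]
plate 7280 [ 0.00268624 -0.000478    0.06751603] [0.4577074  0.26698663 0.0627947 ] [0.54366786 0.35237621 0.07416746]
knob 834 [0.48819339 0.29761346 0.09007191] [0.51205555 0.32074808 0.10090014] [0.49893389 0.30819419 0.09756443]
```

>>> carry_out([
  [0,0,5,0,6],
  [0,0,10,0,6],
  [0,0,15,0,6],
  [0,0,20,0,6],
  [0,0,25,0,6],
  [0,0,30,0,6],
  [0,0,35,0,6],
  [0,0,40,0,6],
  [0,0,45,0,6],
  [0,0,50,0,6],
  [0,0,55,0,6],
  [0,0,60,0,6],
  [0,0,65,0,6],
  [0,0,70,0,6],
])

```text
clock: 8.55
position: [0.4545, 0.1741, 0.7217]
ee_rot: [0.579, 3.036, 0.048]
force: [0.3, 1.1, -0.3]
width: 0.655
```

```bash
cat >> h.py <<'E'
def st():
    s=arm.observe();r=R.from_rotvec(s['ee_rot']).as_matrix();print(s['clock'],s['position'].round(4),'toolz',r[:,2].round(3),'jaw',r[:,1].round(3),'q',s['joints'].round(3),'F',s['force'].round(1),'w',round(s['width']*9.18,2))
    return s,r
E
python3 -c "
from h import *
st()"
```

```text
8.55 [0.4545 0.1741 0.7217] toolz [ 0.055  0.021 -0.998] jaw [0.367 0.929 0.04 ] q [-0.91   0.154  0.585  0.95  -0.096  2.002  0.819] F [ 0.3  1.1 -0.3] w 6.01
```

>>> carry_out([
  [0,0,5,0,6],
  [0,0,10,0,6],
  [0,0,15,0,6],
  [0,0,20,0,6],
  [0,0,25,0,6],
  [0,0,30,0,6],
  [0,0,35,0,6],
  [0,0,40,0,6],
])

```text
clock: 9.35
position: [0.4246, 0.1623, 0.7486]
ee_rot: [0.57, 2.989, 0.094]
force: [-0.1, -0.5, -0.1]
width: 0.653
```

```bash
python3 -c "
from h import *
st()"
```

```text
9.35 [0.4246 0.1623 0.7486] toolz [ 0.107  0.042 -0.993] jaw [0.364 0.928 0.079] q [-1.256  0.075  0.909  0.977 -0.068  2.002  0.81 ] F [-0.1 -0.5 -0.1] w 5.99
```

>>> carry_out([
  [4,-5,-8,0.1,4],
  [8,-10,-16,0.2,4],
  [12,-15,-24,0.3,4],
  [14,-19,-32,0.4,4],
  [14,-20,-38,0.4,4],
  [14,-20,-44,0.4,4],
  [14,-20,-44,0.4,4],
  [14,-20,-44,0.4,4],
  [14,-20,-44,0.4,4],
  [14,-20,-44,0.4,4],
  [14,-20,-44,0.4,4],
  [14,-20,-44,0.4,4],
])

```text
clock: 10.55
position: [0.5638, -0.0381, 0.3076]
ee_rot: [-0.033, 3.059, 0.121]
force: [0.0, 0.8, 0.1]
width: 0.437
```

```bash
python3 - <<'E'
from fit import *
st()
im,d,c=shot('wrist');P=cloud(d,c);np.save('wrist_P.npy',P)
cv2.imwrite('pics/w4.png',im[...,::-1])
Q=P.reshape(-1,3);m=(Q[:,2]>.05)&(Q[:,2]<.062)&(abs(Q[:,0]-.54)<.08)&(abs(Q[:,1]+.06)<.06);q=Q[m]
for nm,k in(('L',q[:,1]>-.065),('R',q[:,1]<=-.065)):
    g=q[k]
    if len(g)<20: print(nm,len(g));continue
    (cx,cy),(w,h),a=cv2.minAreaRect(g[:,:2].astype(np.float32));pc=np.linalg.svd(g[:,:2]-g[:,:2].mean(0),full_matrices=False)[2][0]
    print(nm,len(g),cx,cy,w,h,a,'yaw',np.arctan(pc[1]/pc[0]),g[:,2].mean(),g.min(0),g.max(0))
S=np.load('side_P.npy');Q=S.reshape(-1,3)
for (u0,u1,v0,v1) in((490,530,172,215),):
    g=S[v0:v1,u0:u1].reshape(-1,3);g=g[(g[:,2]>.3)&(g[:,2]<.45)&(g[:,0]<.85)];print('head side',len(g),g.min(0),g.max(0),np.median(g,0))
T=np.load('top_P.npy');g=T[88:135,470:525].reshape(-1,3);g=g[(g[:,2]>.25)&(g[:,2]<.5)];print('head top',len(g),g.min(0),g.max(0));g=g[g[:,2]<.6]
A=np.c_[g[:,:2]-g[:,:2].mean(0),np.ones(len(g))];k=np.linalg.lstsq(A,g[:,2],rcond=None)[0];print('top plane',k,'centre',g.mean(0))
E
```

```text
10.55 [ 0.5638 -0.0381  0.3076] toolz [ 0.079  0.08  -0.994] jaw [-0.025  0.997  0.078] q [-0.67   0.385  0.948  1.805 -0.462  1.088  2.039] F [0.  0.8 0.1] w 4.02
L 1106 0.5500790476799011 -0.031024519354104996 0.008202423341572285 0.09967751801013947 76.884033203125 yaw -0.2300715815589063 0.05618171148926665 [ 0.5008126  -0.04570496  0.0500142 ] [ 0.59894215 -0.01642905  0.05949166]
R 1061 0.5402602553367615 -0.09868063777685165 0.008679215796291828 0.09010999649763107 76.63859558105469 yaw -0.23162186422096 0.0562355565119571 [ 0.49602625 -0.11181816  0.05009504] [ 0.58446169 -0.08432046  0.05899888]
head side 1441 [ 0.66879825 -0.2554559   0.34495798] [ 0.71513461 -0.17544666  0.39607568] [ 0.69198471 -0.23656453  0.37435672]
head top 1411 [ 0.66610393 -0.25754322  0.25007422] [ 0.74795622 -0.17232379  0.3988597 ]
top plane [-0.12097499 -0.01907042  0.37555598] centre [ 0.70013565 -0.21074227  0.37555598]
```

View pics/w4.png

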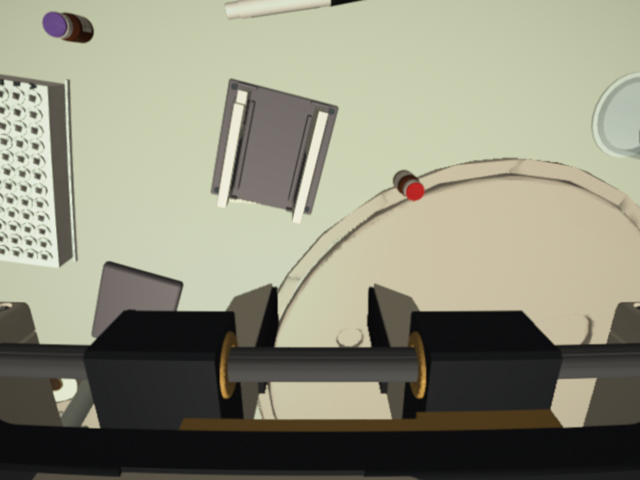

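>>> carry_out([
  [-1.5,-3,-4,-0.13,4],
  [-2.5,-6.4,-8,-0.255,4],
  [-2.5,-6.4,-11,-0.255,4],
  [-2.5,-6.4,-14,-0.255,4],
  [-2.5,-6.4,-17,-0.255,4],
  [-2.5,-6.4,-19.5,-0.255,4],
  [-2.5,-6.4,-21,-0.255,4],
  [-2.5,-6.4,-21.6,-0.255,4],
  [-2.5,-6.4,-21.6,-0.255,4],
  [-2.5,-6.4,-21.6,-0.255,4],
  [-2.5,-6.4,-21.6,-0.255,0.2],
  [-2.5,-6.4,-21.6,-0.255,0.2],
  [-2.5,-6.4,-21.6,-0.255,0.2],
  [-2.5,-6.4,-21.6,-0.255,0.2],
  [-2.5,-6.4,-21.6,-0.255,0.2],
  [-2.5,-6.4,-21.6,-0.255,0.2],
  [-2.5,-6.4,-21.6,-0.255,0.2],
], squeeze=25)

```text
clock: 12.3
position: [0.5393, -0.1031, 0.0933]
ee_rot: [0.355, 3.027, 0.102]
force: [-1.4, -5.2, -0.3]
width: 0.086
```

```bash
python3 -c "
from h import *
st()"
```

```text
12.3 [ 0.5393 -0.1031  0.0933] toolz [ 0.099  0.055 -0.994] jaw [0.228 0.971 0.077] q [-0.377  0.638  0.725  2.063 -0.85   0.665  2.268] F [-1.4 -5.2 -0.3] w 0.79
```

>>> carry_out([
  [0,0,0.5,0,0.2],
  [0,0,2,0,0.2],
  [0,0,4.5,0,0.2],
  [0,0,8,0,0.2],
  [0,0,12,0,0.2],
  [0,1,16,-0.1,0.2],
  [-1,4,20,-0.25,0.2],
  [-2,7,24,-0.4,0.2],
  [-3,10,28,-0.55,0.2],
  [-4,10,32,-0.7,0.2],
  [-4,10,36,-0.85,0.2],
  [-4,10,40,-1,0.2],
  [-4,10,43,-1.15,0.2],
  [-4,10,46,-1.33,0.2],
  [-4,10,50,-1.33,0.2],
  [-4,10,50,-1.33,0.2],
], squeeze=30)

```text
clock: 13.9
position: [0.5002, -0.0026, 0.5977]
ee_rot: [2.136, 2.141, 0.0]
force: [1.0, -0.7, -1.6]
width: 0.087
```

```bash
python3 - <<'E'
from h import *
st()
im,d,c=shot('wrist');cv2.imwrite('pics/w5.png',im[...,::-1])
E
```

```text
13.9 [ 0.5002 -0.0026  0.5977] toolz [ 0.083 -0.082 -0.993] jaw [0.997 0.006 0.083] q [-1.256  0.114  1.3    1.368 -0.031  1.656  0.036] F [ 1.  -0.7 -1.6] w 0.8
```

View pics/w5.png

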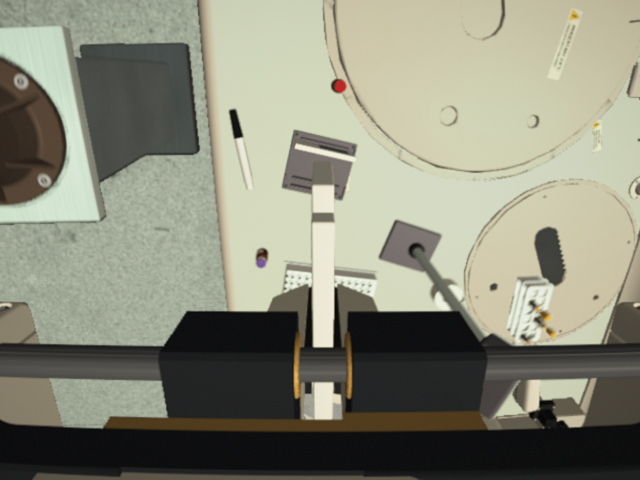

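```bash
cat > fk.py <<'E'
import numpy as np, itertools
from scipy.spatial.transform import Rotation as R
from scipy.optimize import least_squares
D=[([-1.2996,.43524,.02497,1.57411,-.01158,1.13397,-.07508],[.22812,.58144,.29143],[-.58378,-3.08673,.00249]),
([-.55894,.33742,.24895,2.08884,-.12297,.72391,.96749],[.45976,.11677,.17565],[.57977,3.08318,.00324]),
([-.91,.154,.585,.95,-.096,2.002,.819],[.4545,.1741,.7217],[.579,3.036,.048]),
([-1.256,.075,.909,.977,-.068,2.002,.81],[.4246,.1623,.7486],[.57,2.989,.094]),
([-.67,.385,.948,1.805,-.462,1.088,2.039],[.5638,-.0381,.3076],[-.033,3.059,.121]),
([-.377,.638,.725,2.063,-.85,.665,2.268],[.5393,-.1031,.0933],[.355,3.027,.102]),
([-1.256,.114,1.3,1.368,-.031,1.656,.036],[.5002,-.0026,.5977],[2.136,2.141,0])]
AX='zyzyzyz'
def fk(q,sg,L):
    # L: 7 link vectors' (x,z) after each joint
    r=R.identity();p=np.zeros(3)
    for i in range(7):
        r=r*R.from_rotvec(sg[i]*q[i]*np.eye(3)['xyz'.index(AX[i])])
        p=p+r.apply([L[2*i],0,L[2*i+1]])
    return p,r*SG
SG=R.identity()
if __name__=='__main__':
    best=[]
    for sg in itertools.product([1,-1],repeat=7):
        rs=[fk(d[0],sg,np.zeros(14))[1].inv()*R.from_rotvec(d[2]) for d in D]
        m=R.concatenate(rs).mean();e=max((m.inv()*r).magnitude() for r in rs);best.append((e,sg,m.as_matrix().round(2).tolist()))
    best.sort(key=lambda b:b[0]);print(best[:3])
    sg=best[0][1]
    f=lambda L:np.concatenate([(fk(d[0],sg,L)[0]-d[1]) for d in D]+[1e-3*L])
    s=least_squares(f,np.full(14,.1));print(s.x.round(3),abs(s.fun[:21]).max())
E
python3 fk.py
```

```text
[(0.0010805678791605956, (-1, 1, -1, 1, -1, 1, -1), [[-0.0, -1.0, 0.0], [1.0, -0.0, 0.0], [-0.0, 0.0, 1.0]]), (0.15122308488990358, (-1, -1, -1, -1, -1, -1, -1), [[-0.01, -0.99, -0.1], [0.99, 0.01, -0.11], [0.11, -0.1, 0.99]]), (0.8360340069658507, (-1, -1, -1, 1, -1, 1, -1), [[-0.05, -0.9, 0.43], [0.97, 0.06, 0.24], [-0.24, 0.43, 0.87]])]
[ 0.026  0.344 -0.052  0.283  0.061  0.283  0.036  0.215 -0.026  0.215
  0.015  0.187  0.022  0.187] 0.05264669724255458
```

```bash
cat >> fk.py <<'E'
sg=(-1,1,-1,1,-1,1,-1);SG=R.from_matrix([[0,-1,0],[1,0,0],[0,0,1]])
B=np.array([[-2.62,2.62],[-.44,2.09],[-1.27,1.32],[.08,2.57],[-1.32,4.46],[.12,2],[-2.74,2.74]])
def FK(q,L):
    L=L.reshape(7,3);r=R.identity();p=np.zeros(3)
    for i in range(7):
        r=r*R.from_rotvec(sg[i]*q[i]*np.eye(3)['xyz'.index(AX[i])]);p=p+r.apply(L[i])
    return p,r*SG
def fitL():
    # free: y offsets & x offsets at 1..6, z at 0,2,4,6
    idx=[2,0, 3,4, 6,7,8, 9,10, 12,13,14, 15,16, 20]
    def full(v):
        L=np.zeros(21);L[idx]=v;return L
    reg=np.full(len(idx),3e-3);reg[[0,6,11,14]]=1e-5
    f=lambda v:np.concatenate([(FK(d[0],full(v))[0]-d[1]) for d in D]+[reg*v])
    s=least_squares(f,np.full(len(idx),.1));return full(s.x),s.fun[:21]
if __name__=='__main__':
    L,r=fitL();print(L.reshape(7,3).round(3),abs(r).max());np.save('L.npy',L)
E
python3 fk.py|tail -8
```

```text
0.015  0.187  0.022  0.187] 0.05264669724255458
[[-0.     0.     0.271]
 [-0.    -0.036  0.   ]
 [-0.001 -0.008  0.558]
 [ 0.    -0.008  0.   ]
 [ 0.    -0.     0.428]
 [-0.001 -0.     0.   ]
 [ 0.     0.     0.304]] 0.00016429083633129338
```

```bash
cat > sim.py <<'E'
from fk import *
L=np.load('L.npy')
BB=B.copy();BB[5,1]=2.0025;BB+=np.array([-1e-4,1e-4])
def solve(q0,p,r,w):
    def f(q):
        a,b=FK(q,L);return np.r_[a-p,w*(r*b.inv()).as_rotvec(),1e-3*(q-q0)]
    return least_squares(f,np.clip(q0,BB[:,0]+1e-6,BB[:,1]-1e-6),bounds=BB.T).x
def call(q,shifts,spins,w,cap=None):
    p0,r0=FK(q,L);
    for s,a in zip(shifts,spins):
        p,r=FK(q,L);pt=p0+np.array(s)/100;rt=R.from_rotvec([0,0,a])*r0
        dv=pt-p;n=np.linalg.norm(dv)
        if cap and n>cap: pt=p+dv*cap/n
        e=(rt*r.inv()).as_rotvec();m=np.linalg.norm(e)
        if m>.15: rt=R.from_rotvec(e*.15/m)*r
        q=solve(q,pt,rt,w)
    return q
def show(q):
    p,r=FK(q,L);m=r.as_matrix();print(p.round(3),'tz',m[:,2].round(3),'jaw',m[:,1].round(3),'q',q.round(2))
if __name__=='__main__':
    q=np.array(D[2][0]);
    for w in(.1,.3,1,3):
        for cap in (.05,):
            print(w,cap);show(call(q,[[0,0,5*k] for k in range(1,9)],[0]*8,w,cap))
    print('real');show(np.array(D[3][0]))
E
python3 sim.py
```

```text
0.1 0.05
[0.451 0.173 1.066] tz [ 0.78   0.304 -0.548] jaw [0.081 0.818 0.57 ] q [-0.69  0.22  1.09  0.08 -0.79  1.88  0.81]
0.3 0.05
[0.44  0.169 0.846] tz [ 0.324  0.129 -0.937] jaw [0.327 0.914 0.239] q [-1.11  0.1   0.8   0.71 -0.1   2.    0.81]
1 0.05
[0.431 0.165 0.733] tz [ 0.074  0.029 -0.997] jaw [0.365 0.929 0.054] q [-1.11  0.1   0.77  0.99 -0.08  2.    0.81]
3 0.05
[0.43  0.165 0.726] tz [ 0.057  0.022 -0.998] jaw [0.366 0.93  0.042] q [-1.11  0.1   0.76  1.   -0.08  2.    0.81]
real
[0.425 0.162 0.749] tz [ 0.107  0.042 -0.993] jaw [0.364 0.928 0.079] q [-1.26  0.08  0.91  0.98 -0.07  2.    0.81]
```

```bash
cat > s2.py <<'E'
from sim import *
q0=np.array([-1.256,.114,1.3,1.368,-.031,1.656,.036])
for d in ([0,0,5],[3,0,4],[5,0,0],[-3,0,4],[0,-3,4],[3,-3,3]):
    d=np.array(d,float);q=q0.copy();d*=5/np.linalg.norm(d)
    q=call(q,[d*k for k in range(1,9)],[0]*8,.6,.05)
    for i in range(6): q=call(q,[d*k*2 for k in range(1,5)],[0]*4,.6,.05)
    print(d);show(q)
E
python3 s2.py & python3 - <<'E'
from h import *
rng=np.random.default_rng(0)
for n in('top','side'):
    Q=np.load(n+'_P.npy').reshape(-1,3)
    g=Q[(Q[:,2]>.3)&(Q[:,2]<.45)&(abs(Q[:,0]-.7)<.08)&(abs(Q[:,1]+.215)<.07)]
    for k in range(3):
        b=None
        for i in range(300):
            t=g[rng.choice(len(g),3,False)];m=np.cross(t[1]-t[0],t[2]-t[0]);l=np.linalg.norm(m)
            if l<1e-5: continue
            m/=l;I=abs((g-t[0])@m)<.003
            if b is None or I.sum()>b.sum(): b=I
        h=g[b];c=h.mean(0);m=np.linalg.svd(h-c,full_matrices=False)[2][2];print(n,len(h),c.round(4),(m*np.sign(m[2])).round(3),h.min(0).round(3),h.max(0).round(3));g=g[~b]
        if len(g)<80:break
E
wait
```

```text
top 980 [ 0.6929 -0.211   0.3803] [-0.656  0.236  0.716] [ 0.666 -0.251  0.36 ] [ 0.722 -0.172  0.398]
top 210 [ 0.725  -0.2194  0.381 ] [ 0.675 -0.231  0.701] [ 0.7   -0.258  0.36 ] [ 0.748 -0.186  0.399]
top 94 [ 0.718  -0.1821  0.3644] [0.311 0.95  0.006] [ 0.696 -0.19   0.337] [ 0.742 -0.174  0.391]
side 985 [ 0.6965 -0.2501  0.3643] [-0.341 -0.94   0.005] [ 0.669 -0.261  0.332] [ 0.727 -0.237  0.395]
side 861 [ 0.6937 -0.2124  0.3795] [-0.678  0.241  0.694] [ 0.669 -0.248  0.359] [ 0.722 -0.172  0.396]
side 179 [ 0.7229 -0.2348  0.3259] [0.134 0.941 0.311] [ 0.672 -0.254  0.3  ] [ 0.741 -0.223  0.387]
[0. 0. 5.]
[ 0.444 -0.057  0.9  ] tz [ 0.454 -0.124 -0.882] jaw [0.891 0.045 0.452] q [-1.13  0.07  1.32  0.63 -0.03  2.    0.17]
[3. 0. 4.]
[ 0.742 -0.026  0.765] tz [ 0.405 -0.1   -0.909] jaw [0.914 0.036 0.403] q [-0.13  0.66  0.86  0.09 -0.66  2.    0.06]
[5. 0. 0.]
[ 1.063 -0.016  0.236] tz [ 0.351 -0.083 -0.933] jaw [0.937 0.029 0.349] q [-0.09  1.32  1.1   0.08 -1.    1.43  0.  ]
[-3.  0.  4.]
[ 0.032 -0.192  0.817] tz [ 0.363 -0.236 -0.901] jaw [0.931 0.043 0.363] q [ 0.8  -0.44  0.22  1.16 -0.1   2.    0.96]
[ 0. -3.  4.]
[ 0.321 -0.582  0.821] tz [ 0.32  -0.304 -0.897] jaw [0.946 0.048 0.322] q [ 0.99  0.49  0.32  0.22 -0.39  2.    0.99]
[ 2.88675135 -2.88675135  2.88675135]
[ 0.708 -0.484  0.65 ] tz [ 0.338 -0.21  -0.917] jaw [0.94  0.042 0.337] q [ 0.51  0.84  1.1   0.08 -1.06  1.86  0.6 ]
```

>>> carry_out([
  [0,0,5,0,0.2],
  [0,0,10,0,0.2],
  [0,0,15,0,0.2],
  [0,0,25,0,0.2],
  [0,0,35,0,0.2],
  [0,0,45,0,0.2],
])

```text
clock: 14.55
position: [0.4784, -0.0063, 0.7631]
ee_rot: [2.099, 2.099, 0.067]
force: [0.2, 0.3, -0.0]
width: 0.086
```

>>> carry_out([
  [0,0,10,0,0.2],
  [0,0,20,0,0.2],
  [0,0,30,0,0.2],
  [0,0,40,0,0.2],
])

```text
clock: 14.95
position: [0.4597, 0.0331, 0.7874]
ee_rot: [2.017, 2.124, 0.134]
force: [3.7, 4.8, -3.8]
width: 0.089
```

>>> carry_out([
  [0,0,10,0,0.2],
  [0,0,20,0,0.2],
  [0,0,30,0,0.2],
  [0,0,40,0,0.2],
])

```text
clock: 15.35
position: [0.4552, 0.0179, 0.8118]
ee_rot: [1.984, 2.094, 0.19]
force: [-0.4, -0.6, -1.4]
width: 0.085
```

```bash
python3 -c "
from h import *
st()"
```

```text
15.35 [0.4552 0.0179 0.8118] toolz [ 0.268 -0.077 -0.96 ] jaw [0.962 0.064 0.264] q [-1.314e+00  8.400e-02  1.315e+00  8.470e-01 -2.000e-03  2.002e+00
  4.200e-02] F [-0.4 -0.6 -1.4] w 0.78
```

>>> carry_out([
  [0,0,10,0,0.2],
  [0,0,20,0,0.2],
  [0,0,30,0,0.2],
  [0,0,40,0,0.2],
])

```text
clock: 15.75
position: [0.4552, 0.0084, 0.8354]
ee_rot: [1.951, 2.063, 0.242]
force: [0.0, 0.3, -0.9]
width: 0.084
```

>>> carry_out([
  [0,0,10,0,0.2],
  [0,0,20,0,0.2],
  [0,0,30,0,0.2],
  [0,0,40,0,0.2],
])

```text
clock: 16.15
position: [0.4538, -0.0002, 0.8589]
ee_rot: [1.917, 2.031, 0.292]
force: [0.3, -0.1, -0.9]
width: 0.085
```

>>> carry_out([
  [0,0,10,0,0.2],
  [0,0,20,0,0.2],
  [0,0,30,0,0.2],
  [0,0,40,0,0.2],
])

```text
clock: 16.55
position: [0.4507, -0.0079, 0.8822]
ee_rot: [1.882, 1.998, 0.339]
force: [-0.8, -0.4, -0.9]
width: 0.086
```

>>> carry_out([
  [0,0,10,0,0.2],
  [0,0,20,0,0.2],
  [0,0,30,0,0.2],
  [0,0,40,0,0.2],
])

```text
clock: 16.95
position: [0.4461, -0.0148, 0.9052]
ee_rot: [1.847, 1.965, 0.385]
force: [0.4, -0.2, -1.7]
width: 0.084
```

```bash
python3 -c "
from h import *
st()"
```

```text
16.95 [ 0.4461 -0.0148  0.9052] toolz [ 0.476 -0.08  -0.876] jaw [0.879 0.082 0.47 ] q [-1.241  0.067  1.317  0.621 -0.014  2.002  0.111] F [ 0.4 -0.2 -1.7] w 0.77
```

Tilt now about 0.49 rad; a few more steps reach about 0.7.

>>> carry_out([
  [0,0,10,0,0.2],
  [0,0,20,0,0.2],
  [0,0,30,0,0.2],
  [0,0,40,0,0.2],
])

```text
clock: 17.35
position: [0.4402, -0.0208, 0.9277]
ee_rot: [1.812, 1.93, 0.428]
force: [0.0, 0.8, -1.0]
width: 0.084
```

>>> carry_out([
  [0,0,10,0,0.2],
  [0,0,20,0,0.2],
  [0,0,30,0,0.2],
  [0,0,40,0,0.2],
])

```text
clock: 17.75
position: [0.4331, -0.0258, 0.9496]
ee_rot: [1.777, 1.895, 0.468]
force: [-0.1, -0.7, -0.4]
width: 0.077
```

>>> carry_out([
  [0,0,10,0,0.2],
  [0,0,20,0,0.2],
  [0,0,30,0,0.2],
  [0,0,40,0,0.2],
])

```text
clock: 18.15
position: [0.4251, -0.03, 0.9708]
ee_rot: [1.742, 1.859, 0.506]
force: [-0.1, 0.2, -0.5]
width: 0.085
```

>>> carry_out([
  [0,0,10,0,0.2],
  [0,0,20,0,0.2],
  [0,0,30,0,0.2],
  [0,0,40,0,0.2],
])

```text
clock: 18.55
position: [0.4164, -0.0335, 0.9911]
ee_rot: [1.708, 1.824, 0.542]
force: [0.0, 0.7, -1.2]
width: 0.083
```

```bash
cat > plan.py <<'E'
from h import *
s,r=st()
# plate in tool, from the grasp
rg=R.from_rotvec([.355,3.027,.102]).as_matrix()
px=rg[:,1];u=np.array([.9734,-.229,0]);py=-u-(-u@px)*px;py/=np.linalg.norm(py);pz=np.cross(px,py)
Rtp=rg.T@np.c_[px,py,pz]
gp=np.array([.5393,-.1031,.0933])+.047*rg[:,2];pc=np.array([.5354,-.0976,.031])
y_=(pc-gp)@py;z_=(pc-gp)@pz;print('centre rel grasp y,z',y_,z_)
F=np.array([.585,-.172,.220]);RX=np.array([.672,-.238,.701]);RY=np.array([.336,.942,0])
def rep(spin):
    rr=R.from_rotvec([0,0,spin]).as_matrix()@r;A=rr@Rtp
    lab=.047*rr[:,2]+A@np.array([.004,y_+.032,z_-.004])
    tcp=F-lab
    print('spin',spin,'angx',np.arccos(A[:,0]@RX),'angy',np.arccos(A[:,1]@RY),'xvert',np.arccos(A[2,0]),'TCP',tcp.round(3),'shift cm',((tcp-s['position'])*100).round(2))
az=np.arctan2(r[1,1],r[0,1]);print('jaw az',az)
for d in(-.1,0,.1): rep(np.arctan2(-.238,.672)-az+d)
E
python3 plan.py
```

```text
18.55 [ 0.4164 -0.0335  0.9911] toolz [ 0.654 -0.091 -0.751] jaw [0.757 0.099 0.646] q [-1.194  0.051  1.317  0.405 -0.029  2.002  0.147] F [ 0.   0.7 -1.2] w 0.76
centre rel grasp y,z 0.008992349926414307 -0.015623635650611194
jaw az 0.13026393598946526
spin -0.5706458746313722 angx 0.10639644788340227 angy 0.17186731579815254 xvert 0.8680227614959339 TCP [ 0.528 -0.179  0.271] shift cm [ 11.21 -14.59 -72.06]
spin -0.4706458746313722 angx 0.07666243647802673 angy 0.08966235560266674 xvert 0.8680227614959342 TCP [ 0.529 -0.185  0.271] shift cm [ 11.31 -15.15 -72.06]
spin -0.3706458746313722 angx 0.10639644788340227 angy 0.0806769283770908 xvert 0.8680227614959339 TCP [ 0.531 -0.19   0.271] shift cm [ 11.47 -15.7  -72.06]
```

>>> carry_out([
  [0,-1,-4,0,0.2],
  [0,-2,-8,-0.05,0.2],
  [0,-3,-12,-0.1,0.2],
  [1,-4,-16,-0.15,0.2],
  [2,-5,-20,-0.2,0.2],
  [3,-6,-24,-0.25,0.2],
  [4,-7,-28,-0.3,0.2],
  [5,-8,-32,-0.35,0.2],
  [5,-9,-36,-0.4,0.2],
  [6,-10,-40,-0.45,0.2],
  [6,-11,-44,-0.45,0.2],
  [7,-12,-48,-0.45,0.2],
  [7,-13,-52,-0.45,0.2],
  [8,-14,-56,-0.45,0.2],
  [9,-14.5,-60,-0.45,0.2],
  [9,-15,-64,-0.45,0.2],
  [10,-15.2,-66,-0.45,0.2],
  [10,-15.2,-66,-0.45,0.2],
  [10,-15.2,-66,-0.45,0.2],
])

```text
clock: 20.45
position: [0.5162, -0.185, 0.331]
ee_rot: [2.031, 1.373, 0.348]
force: [0.2, -0.4, 0.0]
width: 0.087
```

```bash
cat >> plan.py <<'E'
rep(0)
E
python3 plan.py
```

```text
20.45 [ 0.5162 -0.185   0.331 ] toolz [ 0.548 -0.367 -0.751] jaw [ 0.726 -0.238  0.646] q [-0.922 -0.031  1.005  2.268  1.009  0.414 -1.139] F [ 0.2 -0.4  0. ] w 0.8
centre rel grasp y,z 0.008992349926414307 -0.015623635650611194
jaw az -0.31650058790173535
spin -0.12388135074017156 angx 0.10714048958645461 angy 0.17478967190470585 xvert 0.869053295946584 TCP [ 0.529 -0.179  0.271] shift cm [ 1.24  0.59 -6.04]
spin -0.02388135074017156 angx 0.0776602796573386 angy 0.09298374948988401 xvert 0.869053295946584 TCP [ 0.53  -0.185  0.271] shift cm [ 1.34  0.03 -6.04]
spin 0.07611864925982845 angx 0.10714048958645253 angy 0.08189343488491585 xvert 0.8690532959465836 TCP [ 0.531 -0.19   0.271] shift cm [ 1.49 -0.52 -6.04]
spin 0 angx 0.07963628529949233 angy 0.07980025272851403 xvert 0.8690532959465838 TCP [ 0.53  -0.186  0.271] shift cm [ 1.37 -0.1  -6.04]
```

>>> carry_out([
  [0.3,0,-1.5,0,0.2],
  [0.7,0,-3,0,0.2],
  [1,0,-4.5,0,0.2],
  [1.35,-0.1,-6,0,0.2],
  [1.35,-0.1,-6,0,0.2],
  [1.35,-0.1,-6,0,0.2],
  [1.35,-0.1,-6,0,0.2],
  [1.35,-0.1,-6,0,0.2],
])

```text
clock: 21.25
position: [0.5301, -0.1857, 0.2721]
ee_rot: [2.031, 1.372, 0.351]
force: [-0.1, 0.5, -1.4]
width: 0.085
```

```bash
python3 plan.py | tail -1; python3 - <<'E'
from h import *
s,r=st()
im,d,c=shot('side');S=cloud(d,c);im2,d2,c2=shot('top');T=cloud(d2,c2)
cv2.imwrite('pics/s2.png',np.hstack([cv2.resize(im[140:380,240:560],(400,300)),cv2.resize(im2[130:280,220:420],(400,300))])[...,::-1])
w=im.min(2)
for P,I in((S,im),(T,im2)):
    Q=P.reshape(-1,3);C=I.reshape(-1,3).astype(int)
    m=(abs(Q[:,0]-.58)<.09)&(abs(Q[:,1]+.18)<.09)&(abs(Q[:,2]-.22)<.06)&(C.min(1)>95)
    print(m.sum(),np.nanmin(Q[m],0),np.nanmax(Q[m],0)) if m.sum() else print(0)
Q=T.reshape(-1,3);n=np.hypot(Q[:,0]-.4995,Q[:,1]-.309)
q=Q[(n<.05)&(Q[:,2]>.055)&(Q[:,2]<.078)];print('lid',q.min(0),q.max(0),q.mean(0))
m=(Q[:,2]>.045)&(Q[:,2]<.065)&(abs(Q[:,0]-.55)<.08)&(abs(Q[:,1]+.03)<.03);print('blank',m.sum(),Q[m].mean(0))
E
```

```text
spin 0 angx 0.07782871024060974 angy 0.0776394075326346 xvert 0.8672840788720617 TCP [ 0.53  -0.186  0.271] shift cm [-0.04 -0.05 -0.16]
21.25 [ 0.5301 -0.1857  0.2721] toolz [ 0.55  -0.366 -0.751] jaw [ 0.725 -0.238  0.647] q [-0.789  0.204  1.009  2.324  1.217  0.119 -1.408] F [-0.1  0.5 -1.4] w 0.78
1194 [ 0.49132295 -0.25303343  0.20660968] [ 0.59420904 -0.14502436  0.27989437]
149 [ 0.50716818 -0.24410743  0.20471923] [ 0.60134036 -0.14917527  0.27305481]
lid [0.45569141 0.2659483  0.05915878] [0.54058472 0.35232082 0.07643246] [0.49749696 0.30852548 0.06703874]
blank 154 [ 0.54691922 -0.0311765   0.05556107]
```

View pics/s2.png

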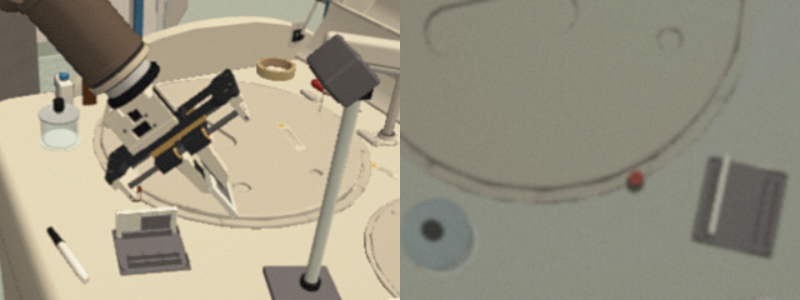

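>>> carry_out([
  [0,0,0.4,0,0.2],
  [0,0,0.4,0,0.2],
  [0,0,0.4,0,0.2],
  [0,0,0.4,0,0.2],
  [0,0,0.4,0,0.2],
])

```text
clock: 21.85
position: [0.5299, -0.1857, 0.2756]
ee_rot: [2.031, 1.373, 0.35]
force: [0.0, 0.7, -1.0]
width: 0.086
```

```bash
cat > chk.py <<'E'
from plan import *
A=r@Rtp;c0=s['position']+.047*r[:,2]+A@[0,y_,z_]
for n in('side','top','wrist'):
    im,d,c=shot(n);Q=cloud(d,c).reshape(-1,3);C=im.reshape(-1,3).astype(int)
    l=(Q-c0)@A;m=(abs(l)<[.02,.065,.04]).all(1)
    for nm,k in(('bright',m&(C.min(1)>95)),('all',m)):
        if k.sum()>10: print(n,nm,k.sum(),'plate-frame 2..98%',np.percentile(l[k],[2,50,98],axis=0).round(4).tolist())
E
python3 chk.py | tail -8
```

```text
spin 0.07629376148396896 angx 0.10647374212223368 angy 0.08132669292912374 xvert 0.8681301252686536 TCP [ 0.531 -0.19   0.271] shift cm [ 0.11 -0.46 -0.5 ]
spin 0 angx 0.07873439174835896 angy 0.07850714825450456 xvert 0.8681301252686536 TCP [ 0.53  -0.186  0.271] shift cm [-0.01 -0.04 -0.5 ]
side bright 798 plate-frame 2..98% [[-0.0187, -0.0502, -0.0226], [0.0034, -0.0202, 0.0167], [0.0186, 0.0002, 0.0381]]
side all 863 plate-frame 2..98% [[-0.0184, -0.0501, -0.0225], [0.0033, -0.0198, 0.0173], [0.0186, 0.0003, 0.0383]]
top bright 149 plate-frame 2..98% [[-0.0037, -0.0363, -0.0226], [0.0035, 0.0344, 0.011], [0.0191, 0.0481, 0.0267]]
top all 161 plate-frame 2..98% [[-0.0037, -0.0362, -0.0225], [0.0036, 0.0343, 0.008], [0.0191, 0.0481, 0.0267]]
wrist bright 4903 plate-frame 2..98% [[-0.0036, -0.0463, -0.0127], [0.0002, 0.0215, 0.0251], [0.0042, 0.0498, 0.0264]]
wrist all 7338 plate-frame 2..98% [[-0.0163, -0.0449, -0.0078], [0.0002, 0.0026, 0.0248], [0.0165, 0.0497, 0.0362]]
```

```bash
python3 -c "
from h import *
st();print(arm.sign_off())"
```

```text
22.0 [ 0.5299 -0.1857  0.2756] toolz [ 0.549 -0.367 -0.751] jaw [ 0.725 -0.238  0.646] q [-0.768  0.185  0.972  2.318  1.191  0.147 -1.379] F [-0.3 -0.4  0.4] w 0.8
the job is handed in; nothing more can be done
None
```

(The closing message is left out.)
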